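# Hook out a nut that fell between two stirrers

## Task

A knurled clamp nut has fallen into the narrow slot between the two stirrers, under the wire guard, behind the hinged retaining bar. First swing the bar up and over past upright so that it stays open by itself, then use the hook to drag the nut out in front of the stirrers (do not touch the nut with the hand or arm while any of it is still in the slot). Lay the hook down flat on the open bench in front of the stirrers, and pick the nut up and set it down in the aluminium tray without dropping it; leave the bar open and do not disturb the beaker, bottle and dish.

Things in the scene. Friction and masses are not known exactly. Their poses are not given: they have to be found in the camera images.
- stirrers: two slim white magnetic stirrers fixed side by side (each 160 deep, 130 wide, 64 high) with a straight slot 90 wide between them. Origin: on the bench, middle of the slot's mouth, in the plane of the front faces; x runs into the slot (away from the robot), y left along the fronts, z up. Blocks at x 0 to 160 mm, |y| 45 to 175; knobs 12 mm out of the fronts at y 140 and y -80
- bar (a joint): flat steel bar (8 thick, 22 high, 116 long) across the slot's mouth, 17 to 39 mm up. 0 = level, shut, free end to the right; grows as the free end swings up parallel to the front faces; 1.57 = upright; stops at 2.0, leaning left. Only its weight (70 g) acts, almost no friction: let go before upright it falls shut, past upright it falls on to the stop and stays
- bar_pivot (a point): fixed point on the bar's hinge axis (the axis runs along x of the stirrers), moved out to be level with bar_peg: at x -46, y +58, z 28 mm in the frame of the stirrers
- bar_peg (a point): point on the round steel peg (12 mm thick, 50 long, its end 20 mm nearer the robot than this point) that sticks out towards the robot from the bar's free end, parallel to x of the stirrers; moves with the bar, 116 mm from bar_pivot. At bar = 0 it is straight to the right of bar_pivot, 28 mm above the bench; at 2.0 it is 133 mm up and 48 mm left of the pivot: keep clear
- nut_center (a point): centre of the dropped nut, a dark steel knurled disc 34 in diameter and 22 high, about 110 g, standing flat on the bench 40 to 70 mm inside the slot; its centre is 11 mm above the bench
- hook_grip (a point): grip point of the hook, which lies flat, about crosswise, in front of the right stirrer: in the black handle (x -50 to +30 mm from here, 16 wide, 24 high), on its centre line, 12 mm above the bench. x along the tool to the hooked end, y to the side the hook points to. Near the balance point; about 160 g, rests on handle and blade. A nut held in the crook has its centre near (123, 21)
- hook_tip (a point): end of the hook's straight stem (8 mm thick, centre 10 mm above the bench), 150 mm ahead of hook_grip, axes as there. From here a steel blade, 5 mm thick, 16 high, standing on the bench, runs to the side to (-12, +42) mm, leaning back so that a part behind it slides against the stem
- guard (a point): middle of the fixed wire guard over the slot, at its underside, 58 mm above the bench: five steel rods along y, 5 mm thick, 28 mm apart, at x 25 to 137 mm of the stirrers; no hand fits in from above
- tray: open aluminium tray, fixed, to the left front of the stirrers, 120 (x) by 140 (y) outside, 24 high, walls 4. Origin: centre of its underside; its floor is 4 mm up
- beaker: small glass beaker standing on top of the left stirrer, 56 wide, 70 high; leave alone. Origin: centre of its underside
- bottle: brown bottle, 60 wide, 130 high, to the right of the stirrers; leave alone. Origin: centre of its underside
- dish: closed flat culture dish, 90 wide, 18 high, to the left of the stirrers; leave alone. Origin: centre of its underside
Things that resemble listed ones, but are neither listed nor needed, are in the scene too. Of the things like the part that bears nut_center, leave any that is yellow; of the rest the larger one is meant. What is shaped like the part that bears hook_grip but blue is not meant.

How it is judged:
By the outcome, as a careful person would: the job done as asked, in the order asked, and still so for the second after the job is handed in, with the robot touching nothing.
It also fails if it takes over 67 s, if anything falls off the work surface, if the arm or the gripper's body presses on something with over 40 N, if the wrist force passes 120 N, or if a joint passes its speed limit or range.

## Robot

A 6-joint arm with a two-finger parallel gripper is mounted at the origin on the work surface. World frame = base frame: x ahead of the robot, y to its left, z up, the work surface at z = 0. Lengths are in m, angles in rad, forces in N, time in s.
With the tool pointing down it reaches from about 0.3 to 0.875 m from the base axis. Payload 6.4 kg.
Tool frame: the origin (TCP) lies at the very end of the fingers, on their centre line; the grasp point (between the pads) lies 19 mm behind it; z points along the fingers, y is the direction in which the jaws open and shut (so a half turn about z gives the same grasp; the last joint's range is limited). The gripper opens to 88 mm and grips with 3 to 60 N. Pads are 18 mm wide; open, the fingers measure 123 mm over their backs; the gripper's body (75 mm by 187 mm) begins 45 mm behind the grasp point.
Start: joints at [-1.481, 0.181, 1.607, -0, 1.354, -0.206], TCP at [0.168, -0.55, 0.239] pointing down, gripper open.
Joint ranges: [-2.99, 2.99], [-0.89, 2.07], [0.3, 2.58], [-1.14, 4.28], [0, 2.63], [-3.12, 3.12]. Speed limits (rad/s): [2.57, 2.57, 3.01, 3.14, 3.14, 3.14].

## Interface

Orientations are given as a unit quaternion [w, x, y, z].
In Python, from bench import telemetry, eyes, job_done gives the robot as it stands. The module is installed in compiled form; this text tells all that it offers.
- The arm moves only by the shell command python3 -m inch 'ROWS' [OPENING]. ROWS is JSON, one flat list of numbers, 6 for each row, row after row: the shift along the tool's x, y, z in cm, then the turn, a rotation vector about the tool's x, y, z in degrees. A call has 1 to 20 rows; each row shifts and turns the pose as measured when the row begins, along the tool's axes as they then stand; what a row does not reach is not made up. A row lasts 1/8 s, in which the tool goes at most 62.5 mm and 10.7 degrees, less where a joint would pass 70% of its speed; a pose out of reach is approached as far as the arm can. A call with a gripper value outside its range is refused whole. OPENING is the finger opening in cm, from 0 to 8.81, set as the call begins (- or left out, the last holds). The fingers move at their own pace and stop on an object; the grip force is fixed at half the most. Time passes only in rows, so rows that do not move let the fingers close. It gives the time, the measured TCP pose, the force and the opening at its end, in the units of the state.
- telemetry.read_state(): the state, without advancing time (a new reading comes with each control period).
- eyes.camera(name): name is "scene" or "top"; returns a dict with "pixels" (480x640x3 uint8, red, green, blue), "K" (3x3 intrinsics, pixels), "pose" (4x4, takes a point from camera to world coordinates). Camera axes: x right, y up, looking along -z (the intrinsics and any distortion apply to the point x, -y, -z); pixel columns grow to the right and rows downward; lengths in m; the calibration is good to about 2 mm. A picture is of the moment at which its call begins. There is no depth.
- job_done(): hands the job in, once; it reports no verdict.
The state is a dict: "time": time; "joint_positions": joint angles; "joint_vel": joint speeds; "joint_torque": joint torques, N m; "tool_pos": TCP position; "tool_rot": TCP orientation; "contact_force": force on the tool from outside, world axes, zero at the start; "ft_torque": the same for the moment, N m; "grip_width": opening from 0.0 (shut) to 1.0 (fully open).
Only numpy, scipy, OpenCV 4.12 (cv2) and the standard library are available. Lean on these libraries where they do the work, as an engineer would, in place of code of your own. Each camera call takes 0.05 s, during which the arm holds its last target. There are 200 camera calls.

## Working session

There is one attempt and no reset: what is moved stays moved. The work goes in short steps, Python scripts to look and compute and a shell command to move; the robot and the scene stay as the last step left them, time stands still between calls to the robot, and variables do not carry over. Pictures are saved under pics/ and viewed, about 8 in all and at most 12, crops included, and the job is handed in when it is done.

```bash
mkdir -p pics; cat > h.py <<'E'
import numpy as np, cv2
from bench import telemetry, eyes
def shot(n,f):
    c=eyes.camera(n); np.savez('pics/'+f+'.npz',**{k:c[k] for k in('pixels','K','pose')},dist=np.array(c.get('dist',[0])))
    cv2.imwrite('pics/'+f+'.png',c['pixels'][:,:,::-1]); return c
def load(f): return dict(np.load('pics/'+f+'.npz'))
def ray(c,u,v):
    K=c['K'];d=np.array([(u-K[0,2])/K[0,0],-(v-K[1,2])/K[1,1],-1.]);P=c['pose'];return P[:3,3],P[:3,:3]@d
def onz(c,u,v,z):
    o,d=ray(c,u,v);return o+d*(z-o[2])/d[2]
def proj(c,p):
    P=c['pose'];q=P[:3,:3].T@(np.array(p)-P[:3,3]);K=c['K'];return K[0,0]*q[0]/-q[2]+K[0,2],K[1,1]*-q[1]/-q[2]+K[1,2]
E
python3 - <<'E'
from h import *
for n in('scene','top'):
    c=shot(n,n+'0');print(n,c.keys(),c['K'].round(1).tolist(),c['pose'].round(3).tolist())
print(telemetry.read_state())
E
```

```text
scene dict_keys(['pixels', 'K', 'pose']) [[601.4, 0.0, 319.9], [0.0, 601.4, 245.1], [0.0, 0.0, 1.0]] [[0.239, -0.603, 0.761, 1.401], [0.971, 0.15, -0.186, -0.18], [-0.002, 0.784, 0.621, 0.766], [0.0, 0.0, 0.0, 1.0]]
top dict_keys(['pixels', 'K', 'pose']) [[548.3, 0.0, 318.3], [0.0, 548.3, 237.0], [0.0, 0.0, 1.0]] [[0.011, 0.994, -0.107, 0.408], [-1.0, 0.012, 0.008, 0.014], [0.009, 0.107, 0.994, 1.245], [0.0, 0.0, 0.0, 1.0]]
{'time': 0.1, 'joint_positions': array([-1.48127161e+00,  1.81459293e-01,  1.60786854e+00, -1.01241716e-05,
        1.35380506e+00, -2.06300588e-01]), 'joint_vel': array([ 0.00038711,  0.00022461, -0.00206307,  0.0004173 ,  0.00082664,
        0.00043309]), 'joint_torque': array([ 1.50349755e-03, -4.34817374e+01, -3.42693830e+01,  7.04460894e-02,
        3.40445107e-02, -4.07577375e-05]), 'tool_pos': array([ 0.16760018, -0.54954397,  0.2379235 ]), 'tool_rot': array([-7.69094602e-04,  9.89080398e-01,  1.47374939e-01,  4.00059704e-05]), 'contact_force': array([ 0.38578145, -0.39974921, -0.03987107]), 'ft_torque': array([-0.02784533,  0.0233755 ,  0.00935479]), 'grip_width': 1.0002343572741497}
```

View pics/top0.png

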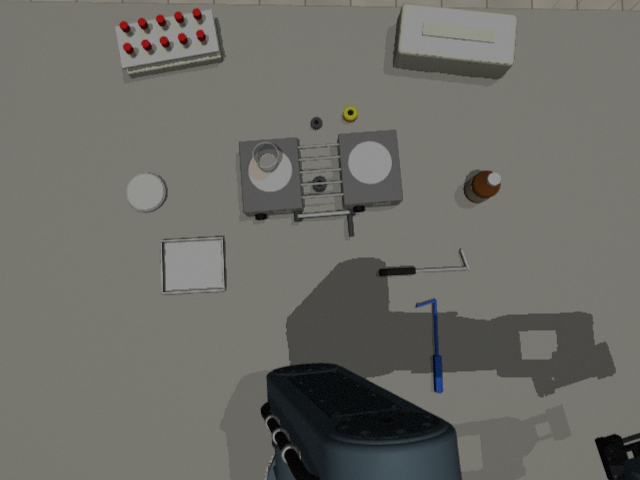

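View pics/scene0.png

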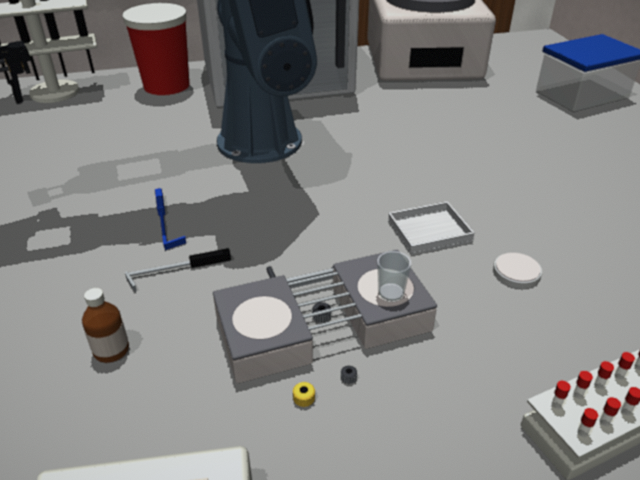

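The top view shows stirrers at about (240–402, 130–215), the nut in the slot near (319,184), the bar's peg near (351,228), the black hook with its handle at (397,271) and corner at (467,268), and the tray at (193,265). The scene view agrees. I'll enlarge the top view for the measurements.

```bash
python3 - <<'E'
from h import *
c=load('top0');im=c['pixels'][120:300,225:485,::-1]
cv2.imwrite('pics/crop1.png',cv2.resize(im,None,fx=3,fy=3,interpolation=cv2.INTER_CUBIC))
for n,u,v,z in [('nut',319.5,184,.011),('pegend',351,235,.028),('handleL',379,272,.024),('handleR',414,270,.024),('stemend',467,268,.014),('blade end',462,250,.016),('trayTL',163,238,.024),('trayBR',225,292,.024),('FL',244,214,.064),('FR',402,204,.064),('BL',240,141,.064),('BR',395,131,.064),('slotFL',302,211,.064),('slotFR',345,208,.064)]:
  print(n,onz(c,u,v,z).round(4))
E
```

```text
nut [0.6629 0.0026 0.011 ]
pegend [ 0.5444 -0.0689  0.028 ]
handleL [ 0.4627 -0.132   0.024 ]
handleR [ 0.4681 -0.2101  0.024 ]
stemend [ 0.4745 -0.3314  0.014 ]
blade end [ 0.5148 -0.3203  0.016 ]
trayTL [0.5331 0.351  0.024 ]
trayBR [0.4146 0.2091 0.024 ]
FL [0.5835 0.1664 0.064 ]
FR [ 0.6099 -0.1776  0.064 ]
BL [0.746  0.1794 0.064 ]
BR [ 0.7735 -0.1629  0.064 ]
slotFL [0.5917 0.0405 0.064 ]
slotFR [ 0.5995 -0.0531  0.064 ]
```

View pics/crop1.png

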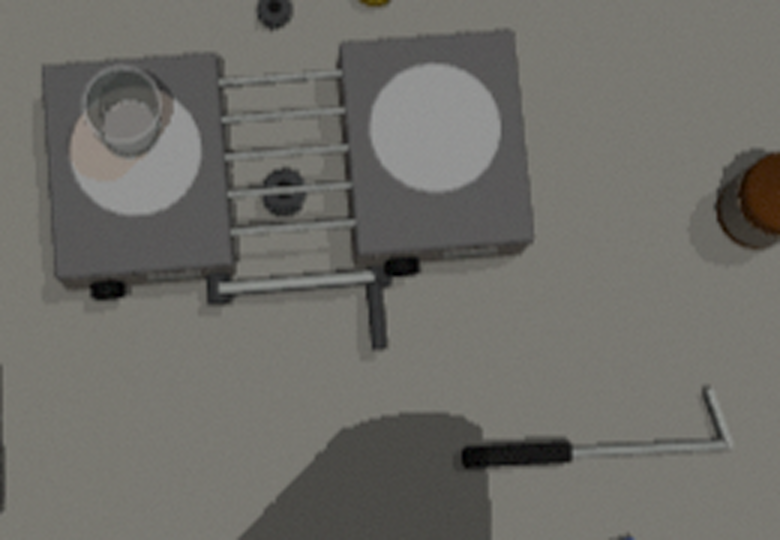

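```bash
cat >> h.py <<'E'
from scipy.spatial.transform import Rotation as R
O=np.array([.600,-.0055,0]);A=.084
S=R.from_euler('z',A)
def stp(x,y,z): return O+S.apply([x,y,z])          # stirrer frame (m) -> world
def tst(p): return S.inv().apply(np.array(p)-O)
def go(p,yaw=None,down=True):
    s=telemetry.read_state();q=s['tool_rot'];r=R.from_quat([q[1],q[2],q[3],q[0]])
    print('t',s['time'],'tcp',s['tool_pos'].round(4),'st',tst(s['tool_pos']).round(4),'tilt z',r.as_matrix()[:,2].round(3),'yaw',np.degrees(np.arctan2(*r.as_matrix()[[1,0],0])).round(1),'f',s['contact_force'].round(1),'w',(s['grip_width']*8.81).round(2))
    if yaw is not None:
        t=R.from_matrix(np.array([[np.cos(yaw),np.sin(yaw),0],[np.sin(yaw),-np.cos(yaw),0],[0,0,-1]]))
        print('turn deg',np.degrees((r.inv()*t).as_rotvec()).round(2))
    else: t=r
    d=np.array(p)-s['tool_pos'];print('cm in present axes',(r.inv().apply(d)*100).round(2),'after turn',(t.inv().apply(d)*100).round(2))
E
python3 -m inch '[0,0,0,0,0,6.1, 0,0,0,0,0,6.1, 3.83,-4.07,1,0,0,0, 3.83,-4.07,1,0,0,0, 3.83,-4.07,1,0,0,0, 3.83,-4.07,1,0,0,0, 3.83,-4.07,1,0,0,0, 3.83,-4.07,1,0,0,0, 3.83,-4.07,1,0,0,0, 3.83,-4.07,1,0,0,0, 3.83,-4.07,1,0,0,0, 3.83,-4.07,1,0,0,0, 3.83,-4.07,1,0,0,0, 0,0,0,0,0,0]' 6
python3 -c "
from h import *
go(stp(-.055,-.058,.1),A)"
```

```text
time: 1.85
tool_pos: [0.5637, -0.055, 0.1216]
tool_rot: [-0.002, 0.999, 0.036, -0.001]
contact_force: [0.2, -0.1, 0.6]
grip_width: 0.681Traceback (most recent call last):
  File "<string>", line 3, in <module>
    go(stp(-.055,-.058,.1),A)
    ~~^^^^^^^^^^^^^^^^^^^^^^^
  File "h.py", line 20, in go
    print('t',s['time'],'tcp',s['tool_pos'].round(4),'st',tst(s['tool_pos']).round(4),'tilt z',r.as_matrix()[:,2].round(3),'yaw',np.degrees(np.arctan2(*r.as_matrix()[[1,0],0])).round(1),'f',s['contact_force'].round(1),'w',(s['grip_width']*8.81).round(2))
                                                                                                                                                                                                                              ^^^^^^^^^^^^^^^^^^^^^^^^^^^^
AttributeError: 'float' object has no attribute 'round'
```

```bash
sed -i "s/(s\['grip_width'\]\*8.81).round(2)/round(s['grip_width']*8.81,2)/" h.py
python3 -c "
from h import *
go(stp(-.055,-.058,.1),A)
c=shot('top','top1');im=c['pixels'][100:300,220:480,::-1].copy()
cv2.imwrite('pics/crop2.png',cv2.resize(im,None,fx=3,fy=3,interpolation=cv2.INTER_CUBIC))"
```

```text
t 1.85 tcp [ 0.5637 -0.055   0.1216] st [-0.0404 -0.0463  0.1216] tilt z [-0.002  0.004 -1.   ] yaw 4.1 f [ 0.2 -0.1  0.6] w 6.0
turn deg [-0.27  0.12 -0.7 ]
cm in present axes [-1.45  1.2   2.16] after turn [-1.46  1.17  2.16]
```

```bash
python3 -m inch '[-1.45,1.2,1,0,0,-0.7, 0,0,1.1,0,0,0, 0,0,0,0,0,0]'
python3 -c "
from h import *
go(stp(-.055,-.058,.010),A)
c=shot('scene','sc1');im=c['pixels'][180:400,100:400,::-1].copy()
cv2.imwrite('pics/crop2.png',cv2.resize(im,None,fx=2.6,fy=2.6,interpolation=cv2.INTER_CUBIC))"
```

```text
time: 2.28
tool_pos: [0.5478, -0.0718, 0.1003]
tool_rot: [-0.002, 0.999, 0.04, -0.002]
contact_force: [0.3, 0.4, 0.5]
grip_width: 0.682
t 2.275 tcp [ 0.5478 -0.0718  0.1003] st [-0.0576 -0.0617  0.1003] tilt z [-0.003  0.003 -1.   ] yaw 4.6 f [0.3 0.4 0.5] w 6.01
turn deg [-0.21  0.17 -0.21]
cm in present axes [ 0.28 -0.33  9.03] after turn [ 0.26 -0.37  9.03]
```

View pics/crop2.png

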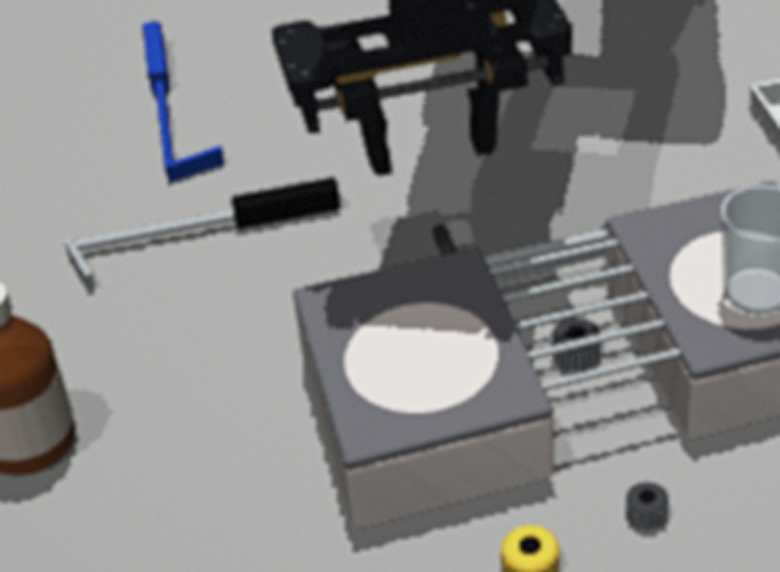

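The open fingers hang above the peg, whose end shows at crop (438,228); I descend.

```bash
python3 -c "
from h import *
print(proj(load('sc1'),stp(-.066,-.058,.03)))"
python3 -m inch '[0.25,-0.3,2.5,0,0,0, 0,0,3,0,0,0, 0,0,2.3,0,0,0,0,0,0.6,0,0,0, 0,0,0,0,0,0]'
python3 -c "
from h import *
go(stp(-.055,-.058,.010),A)"
```

```text
(np.float64(268.74989904427764), np.float64(266.4269908646615))
time: 2.95
tool_pos: [0.5544, -0.0706, 0.0186]
tool_rot: [-0.0, 0.999, 0.039, 0.002]
contact_force: [-0.5, -1.1, -0.0]
grip_width: 0.681
t 2.95 tcp [ 0.5544 -0.0706  0.0186] st [-0.0509 -0.0611  0.0186] tilt z [ 0.005  0.001 -1.   ] yaw 4.4 f [-0.5 -1.1 -0. ] w 6.0
turn deg [-0.01 -0.28 -0.38]
cm in present axes [-0.41 -0.3   0.86] after turn [-0.41 -0.31  0.86]
```

```bash
python3 -m inch '[-0.35,-0.3,0.75,0,0,0, 0,0,0,0,0,0, 0,0,0,0,0,0]' && python3 -m inch '[0,0,0,0,0,0, 0,0,0,0,0,0, 0,0,0,0,0,0, 0,0,0,0,0,0, 0,0,0,0,0,0]' 0.4
python3 -c "
from h import *
go(stp(-.055,-.058,.010),A)"
```

```text
time: 3.32
tool_pos: [0.5521, -0.0682, 0.013]
tool_rot: [0.001, 0.999, 0.039, 0.004]
contact_force: [0.1, 0.2, 0.7]
grip_width: 0.683
time: 3.95
tool_pos: [0.5527, -0.0684, 0.0137]
tool_rot: [0.001, 0.999, 0.039, 0.005]
contact_force: [-1.1, 0.2, -0.1]
grip_width: 0.137
t 3.95 tcp [ 0.5527 -0.0684  0.0137] st [-0.0524 -0.0587  0.0137] tilt z [ 0.01  -0.001 -1.   ] yaw 4.4 f [-1.1  0.2 -0.1] w 1.21
turn deg [ 0.11 -0.55 -0.38]
cm in present axes [-0.26 -0.07  0.37] after turn [-0.26 -0.07  0.37]
```

Gripped at 12 mm, which matches the peg's thickness. I swing it along the arc.

```bash
python3 -m inch '[0,-0.13,-1.73,0,0,0, 0,-0.39,-1.69,0,0,0, 0,-0.64,-1.62,0,0,0, 0,-0.87,-1.5,0,0,0, 0,-1.09,-1.36,0,0,0, 0,-1.28,-1.18,0,0,0, 0,-1.44,-0.98,0,0,0]'
python3 -c "
from h import *
s=telemetry.read_state();p=tst(s['tool_pos'])-[0,0,-.0143];d=p-[0,.058,.028];print(p,np.hypot(d[1],d[2]),np.arctan2(d[2],-d[1]),s['contact_force'],s['grip_width']*88)"
```

```text
time: 4.82
tool_pos: [0.5472, -0.0084, 0.1213]
tool_rot: [0.003, 0.999, 0.038, 0.006]
contact_force: [1.5, -2.1, -2.7]
grip_width: 0.124
[-0.0528568   0.00155049  0.13559367] 0.12150285837401748 1.087620139857281 [ 1.5196558  -2.11256851 -2.74714924] 10.932328485081
```

```bash
python3 -m inch '[0,-1.8,0.2,0,0,0, 0,-1.7,-0.2,0,0,0, 0,-1.7,-0.1,0,0,0]'
python3 -c "
from h import *
s=telemetry.read_state();p=tst(s['tool_pos'])-[0,0,-.0143];d=p-[0,.058,.028];print(p,np.hypot(d[1],d[2]),np.arctan2(d[2],-d[1]),s['contact_force'],s['grip_width']*88)"
```

```text
time: 5.2
tool_pos: [0.5452, 0.0412, 0.1316]
tool_rot: [0.008, 0.999, 0.039, 0.008]
contact_force: [0.5, -2.8, 0.1]
grip_width: 0.12
[-0.05067133  0.05116615  0.14587141] 0.11806934797237824 1.5128839521626924 [ 0.50976395 -2.80856977  0.09663261] 10.584183647725556
```

```bash
python3 -m inch '[0,-1.7,0.1,0,0,0, 0,-1.7,0.3,0,0,0, 0,-1.3,0.5,0,0,0, 0,0,0,0,0,0]'
python3 -c "
from h import *
s=telemetry.read_state();p=tst(s['tool_pos'])-[0,0,-.0143];d=p-[0,.058,.028];print(p,np.hypot(d[1],d[2]),np.arctan2(d[2],-d[1]),s['contact_force'],s['grip_width']*88)
c=shot('scene','sc2');im=c['pixels'][130:370,150:480,::-1].copy()
cv2.imwrite('pics/crop3.png',cv2.resize(im,None,fx=2.4,fy=2.4,interpolation=cv2.INTER_CUBIC))"
```

```text
time: 5.7
tool_pos: [0.5405, 0.094, 0.1206]
tool_rot: [0.008, 0.999, 0.041, 0.008]
contact_force: [1.6, -0.9, 0.7]
grip_width: 0.124
[-0.05089688  0.10415903  0.13485392] 0.11639766241404982 1.9785663358790369 [ 1.60676899 -0.87330342  0.6774714 ] 10.905393443971258
```

View pics/crop3.png

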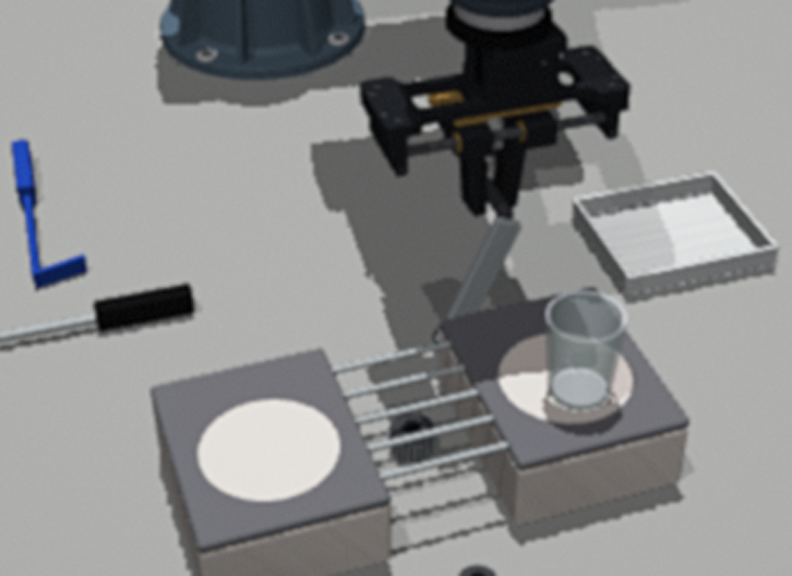

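The bar is upright and leaning left (about 1.98 rad), the peg is in the fingers at crop (490,200), and the nut is still in the slot. I release it, rise and go to the hook.

```bash
python3 -m inch '[0,0,0,0,0,0, 0,0,0,0,0,0, 0,0,0,0,0,0, 0,0,-2,0,0,0, 0,0,-3,0,0,0, 0,0,-3,0,0,0,0,0,-3,0,0,0]' 3.5
python3 -m inch '[-1.95,4.93,0,0,0,0, -1.95,4.93,0,0,0,0, -1.95,4.93,0,0,0,0, -1.95,4.93,0,0,0,0, -1.95,4.93,0,0,0,0, 0,0,0,0,0,10.1, 0,0,0,0,0,10.1, 0,0,0,0,0,10.1, 0,0,0,0,0,10.1, 0,0,0,0,0,10.1, 0,0,0,0,0,10.1, 0,0,0,0,0,10.1, 0,0,0,0,0,10.1, 0,0,0,0,0,10.1,0,0,0,0,0,0]' 5
python3 -c "
from h import *
go([.4644,-.160,.09],np.radians(-86.6))"
```

```text
time: 6.62
tool_pos: [0.5361, 0.0936, 0.2293]
tool_rot: [0.006, 0.999, 0.038, 0.003]
contact_force: [0.7, 0.2, 0.2]
grip_width: 0.393
time: 8.5
tool_pos: [0.4551, -0.1709, 0.2363]
tool_rot: [-0.001, 0.708, -0.706, 0.01]
contact_force: [1.0, -0.4, 0.2]
grip_width: 0.567
t 8.5 tcp [ 0.4551 -0.1709  0.2363] st [-0.1583 -0.1526  0.2363] tilt z [ 0.016 -0.012 -1.   ] yaw -89.9 f [ 1.  -0.4  0.2] w 4.99
turn deg [-0.89 -0.73 -3.25]
cm in present axes [-1.26 -0.7  14.63] after turn [-1.03 -1.   14.63]
```

```bash
python3 -m inch '[-1.1,-0.85,3,-0.9,-0.7,-3.2, 0,0,4,0,0,0, 0,0,4,0,0,0, 0,0,2,0,0,0, 0,0,0,0,0,0]'
python3 -c "
from h import *
go([.4644,-.160,.006],np.radians(-86.6))
c=shot('scene','sc3');im=c['pixels'][130:370,100:430,::-1].copy()
cv2.imwrite('pics/crop4.png',cv2.resize(im,None,fx=2.4,fy=2.4,interpolation=cv2.INTER_CUBIC))"
```

```text
time: 9.12
tool_pos: [0.4651, -0.1611, 0.1042]
tool_rot: [-0.0, 0.735, -0.678, 0.002]
contact_force: [1.1, -0.5, 0.2]
grip_width: 0.57
t 9.125 tcp [ 0.4651 -0.1611  0.1042] st [-0.1474 -0.1438  0.1042] tilt z [ 0.003 -0.002 -1.   ] yaw -85.4 f [ 1.1 -0.5  0.2] w 5.03
turn deg [-0.14 -0.11  1.16]
cm in present axes [-0.14  0.09  9.82] after turn [-0.12  0.07  9.82]
```

View pics/crop4.png

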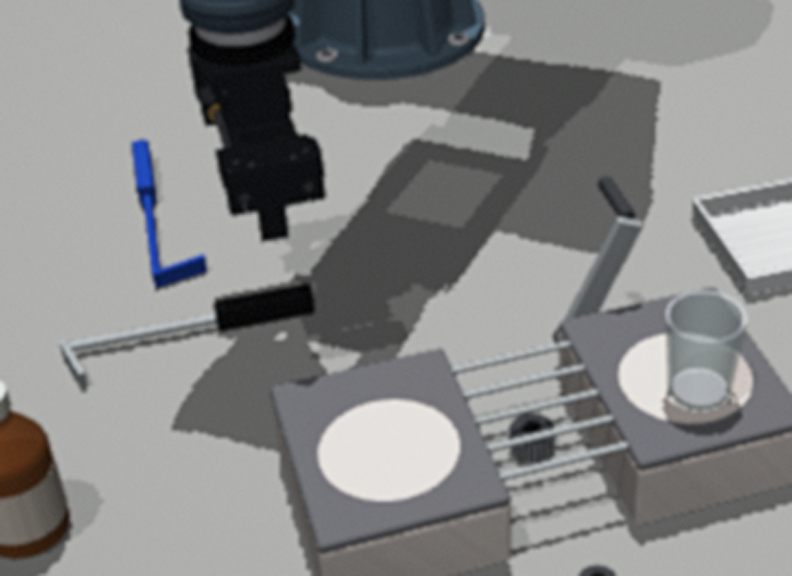

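The bar rests open on its stop (crop 605,260). The black hook's handle at crop (265,305) is under the fingers; I descend and grip.

```bash
python3 -m inch '[-0.12,0.08,3,-0.1,-0.1,1.1, 0,0,3,0,0,0, 0,0,2.2,0,0,0, 0,0,0.7,0,0,0, 0,0,0.3,0,0,0,0,0,0,0,0,0]'
python3 -m inch '[0,0,0,0,0,0, 0,0,0,0,0,0, 0,0,0,0,0,0, 0,0,0,0,0,0]' 0.8
python3 -c "
from h import *
go([.4644,-.160,.006],np.radians(-86.6))"
```

```text
time: 9.93
tool_pos: [0.4722, -0.1652, 0.0196]
tool_rot: [-0.002, 0.73, -0.683, 0.009]
contact_force: [1.4, 0.4, -0.7]
grip_width: 0.571
time: 10.42
tool_pos: [0.473, -0.1657, 0.0213]
tool_rot: [-0.002, 0.731, -0.683, 0.01]
contact_force: [-0.5, -0.3, -1.0]
grip_width: 0.169
t 10.425 tcp [ 0.473  -0.1657  0.0213] st [-0.14   -0.149   0.0213] tilt z [ 0.018 -0.011 -1.   ] yaw -86.1 f [-0.5 -0.3 -1. ] w 1.49
turn deg [-0.97 -0.7   0.47]
cm in present axes [-0.65  0.85  1.51] after turn [-0.62  0.83  1.53]
```

```bash
python3 -m inch '[0,0,0,0,0,0, 0,0,0,0,0,0, -0.4,0.8,0.3,-0.9,-0.7,0.4, 0,0,0.8,0,0,0,0,0,0.6,0,0,0]' 5
python3 -c "
from h import *
go([.4644,-.160,.006],np.radians(-86.6))"
```

```text
time: 11.05
tool_pos: [0.4646, -0.1623, 0.0034]
tool_rot: [-0.0, 0.728, -0.686, 0.0]
contact_force: [-0.1, 0.5, 0.4]
grip_width: 0.567
t 11.05 tcp [ 0.4646 -0.1623  0.0034] st [-0.148  -0.1449  0.0034] tilt z [ 0.001  0.    -1.   ] yaw -86.6 f [-0.1  0.5  0.4] w 5.0
turn deg [-0.06  0.02  0.04]
cm in present axes [-0.23  0.01 -0.26] after turn [-0.23  0.01 -0.26]
```

```bash
python3 -m inch '[0,0,-0.15,0,0,0, 0,0,0,0,0,0, 0,0,0,0,0,0, 0,0,0,0,0,0]' 0.8
python3 -c "
from h import *
go([.4644,-.160,.006],np.radians(-86.6))"
```

```text
time: 11.55
tool_pos: [0.4646, -0.1621, 0.0044]
tool_rot: [-0.0, 0.728, -0.686, -0.0]
contact_force: [0.9, 0.2, -0.7]
grip_width: 0.179
t 11.55 tcp [ 0.4646 -0.1621  0.0044] st [-0.1481 -0.1447  0.0044] tilt z [ 0.     0.001 -1.   ] yaw -86.6 f [ 0.9  0.2 -0.7] w 1.57
turn deg [-0.03  0.05  0.04]
cm in present axes [-0.22  0.01 -0.16] after turn [-0.22  0.01 -0.16]
```

```bash
python3 -m inch '[0,0,-1.5,0,0,0, 0,0,-3,0,0,0, 0,0,-3,0,0,0, -3.1,1.9,0,0,0,0, -3.1,1.9,0,0,0,0, -3.1,1.9,0,0,0,0, -3.1,1.8,0,0,0,0, 0,0,0,0,0,-10.1, 0,0,0,0,0,-10.1, 0,0,0,0,0,-10.1, 0,0,0,0,0,-10.1, 0,0,0,0,0,-10.1, 0,0,0,0,0,-10.1, 0,0,0,0,0,-10.1, 0,0,0,0,0,-10.1, 0,0,0,0,0,-9, 0,0,0,0,0,0]'
python3 -c "
from h import *
go(stp(-.21,-.019,.036),A)
c=shot('top','top5');im=c['pixels'][140:340,220:480,::-1].copy()
cv2.imwrite('pics/crop5.png',cv2.resize(im,None,fx=3,fy=3,interpolation=cv2.INTER_CUBIC))"
```

```text
time: 13.68
tool_pos: [0.3798, -0.0393, 0.0951]
tool_rot: [0.002, 0.999, 0.054, 0.005]
contact_force: [0.1, -0.9, -2.0]
grip_width: 0.178
t 13.675 tcp [ 0.3798 -0.0393  0.0951] st [-0.2222 -0.0152  0.0951] tilt z [ 0.01  -0.004 -1.   ] yaw 6.2 f [ 0.1 -0.9 -2. ] w 1.57
turn deg [ 0.28 -0.56  1.34]
cm in present axes [1.16 0.38 5.92] after turn [1.22 0.38 5.91]
```

View pics/crop5.png

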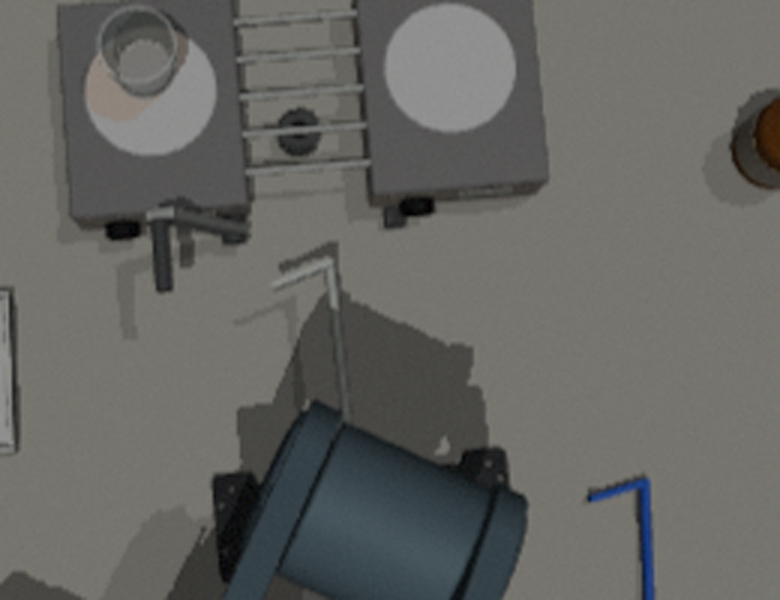

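The hook points into the slot: tip at crop (331,258), blade to the left end (272,287), nut at (298,132), bar open and out of the way.

```bash
python3 -c "
from h import *
c=load('top5')
t=onz(c,220+331/3,140+258/3,.105);b=onz(c,220+273/3,140+286/3,.105);print('tip st',tst(t).round(4),'blade end',tst(b).round(4),'nut',tst(onz(c,220+298/3,140+132/3,.011)).round(4))
s=telemetry.read_state();print('pred tip',tst(s['tool_pos']+.17*np.array([np.cos(.108),np.sin(.108),0])))"
python3 -m inch '[0.3,0.35,2,0.3,-0.5,1.3, 0,0,2.5,0,0,0, 0,0,1,0,0,0, 0,0,0,0,0,0]'
python3 -c "
from h import *
go(stp(-.19,-.019,.034),A)"
```

```text
tip st [-0.0468 -0.0109  0.105 ] blade end [-0.0636  0.0309  0.105 ] nut [0.0634 0.0031 0.011 ]
pred tip [-0.05217713 -0.01118837  0.09506762]
time: 14.22
tool_pos: [0.385, -0.0433, 0.0408]
tool_rot: [0.001, 0.999, 0.036, 0.002]
contact_force: [0.2, 0.6, -1.7]
grip_width: 0.181
t 14.225 tcp [ 0.385  -0.0433  0.0408] st [-0.2174 -0.0196  0.0408] tilt z [ 0.004 -0.001 -1.   ] yaw 4.1 f [ 0.2  0.6 -1.7] w 1.59
turn deg [ 0.08 -0.24 -0.72]
cm in present axes [ 2.74 -0.09  0.69] after turn [ 2.74 -0.06  0.68]
```

```bash
python3 -m inch '[1,0.3,0.6,0,0,-0.7, 2.5,0,0,0,0,0, 2,0,0,0,0,0, 0,0,0,0,0,0]'
python3 -c "
from h import *
go(stp(-.070,-.024,.034),A)"
```

```text
time: 14.72
tool_pos: [0.4433, -0.0425, 0.0382]
tool_rot: [0.002, 0.999, 0.04, 0.004]
contact_force: [1.4, 0.3, -1.4]
grip_width: 0.179
t 14.725 tcp [ 0.4433 -0.0425  0.0382] st [-0.1593 -0.0237  0.0382] tilt z [ 0.008 -0.003 -1.   ] yaw 4.6 f [ 1.4  0.3 -1.4] w 1.57
turn deg [ 0.2  -0.44 -0.22]
cm in present axes [ 8.93 -0.01  0.49] after turn [8.93 0.03 0.42]
```

```bash
python3 -m inch '[1.5,0,0.5,0.2,-0.4,-0.2, 2.5,0,0.1,0,0,0, 2.5,0,0.1,0,0,0, 1.3,0,0.1,0,0,0, 0,0,0,0,0,0]'
python3 -c "
from h import *
go(stp(-.070,-.024,.0045),A)"
```

```text
time: 15.35
tool_pos: [0.5194, -0.0356, 0.0318]
tool_rot: [-0.0, 0.999, 0.041, -0.001]
contact_force: [-0.0, -0.6, -1.1]
grip_width: 0.177
t 15.35 tcp [ 0.5194 -0.0356  0.0318] st [-0.0829 -0.0233  0.0318] tilt z [-0.002  0.    -1.   ] yaw 4.7 f [-0.  -0.6 -1.1] w 1.56
turn deg [-0.03  0.11 -0.09]
cm in present axes [1.29 0.07 2.73] after turn [1.29 0.07 2.73]
```

```bash
python3 -m inch '[1.4,0.05,0,0,0,0, 0.2,0,0.2,0,0,0, 0,0,0.8,0,0,0, 0,0,0.8,0,0,0, 0,0,0.5,0,0,0]'
python3 -c "
from h import *
go(stp(-.070,-.024,.0045),A)
c=shot('scene','sc6');im=c['pixels'][180:380,200:460,::-1].copy()
cv2.imwrite('pics/crop6.png',cv2.resize(im,None,fx=3,fy=3,interpolation=cv2.INTER_CUBIC))"
```

```text
time: 15.98
tool_pos: [0.5338, -0.0347, 0.007]
tool_rot: [-0.001, 0.999, 0.041, -0.002]
contact_force: [-0.1, 0.1, -1.5]
grip_width: 0.181
t 15.975 tcp [ 0.5338 -0.0347  0.007 ] st [-0.0685 -0.0235  0.007 ] tilt z [-0.004  0.001 -1.   ] yaw 4.7 f [-0.1  0.1 -1.5] w 1.6
turn deg [-0.07  0.25 -0.12]
cm in present axes [-0.15  0.05  0.25] after turn [-0.15  0.05  0.25]
```

View pics/crop6.png

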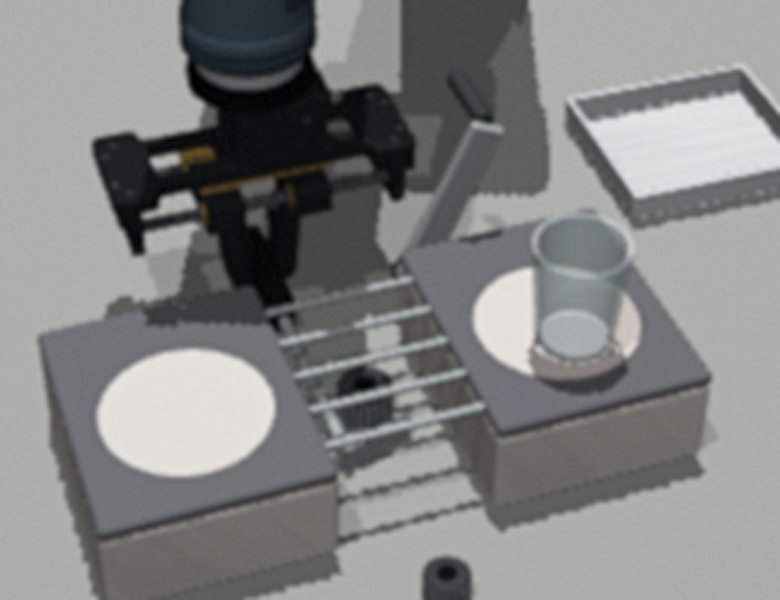

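The stem lies right of the nut (crop 330,400) with its tip beyond it. I start pulling and check partway.

```bash
python3 -m inch '[0,0,0.2,0,0.2,0, -1,0,0,0,0,0, -1,0,0,0,0,0, -1,0,0,0,0,0, -1,0,0,0,0,0, -1,0,0,0,0,0]'
python3 -c "
from h import *
go(stp(-.27,-.024,.0045),A)
c=shot('scene','sc7');im=c['pixels'][180:380,200:460,::-1].copy()
cv2.imwrite('pics/crop7.png',cv2.resize(im,None,fx=3,fy=3,interpolation=cv2.INTER_CUBIC))
hsv=im.max(2);"
```

```text
time: 16.77
tool_pos: [0.4809, -0.039, 0.0048]
tool_rot: [-0.0, 0.999, 0.041, 0.0]
contact_force: [1.1, 0.5, -2.2]
grip_width: 0.179
t 16.775 tcp [ 0.4809 -0.039   0.0048] st [-0.1215 -0.0234  0.0048] tilt z [ 0.     0.001 -1.   ] yaw 4.7 f [ 1.1  0.5 -2.2] w 1.57
turn deg [-0.05 -0.01 -0.12]
cm in present axes [-14.85   0.09   0.03] after turn [-14.85   0.06   0.03]
```

View pics/crop7.png

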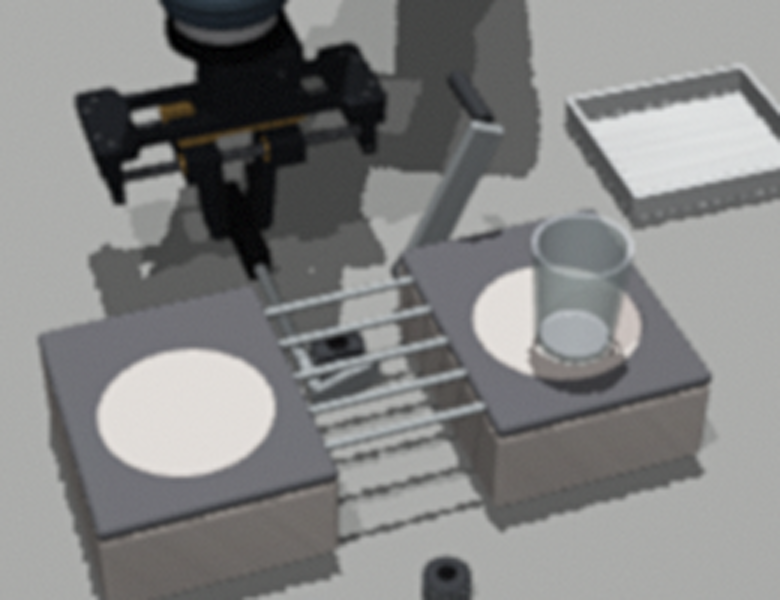

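The nut at crop (337,350) sits in the crook in front of the blade. I keep pulling.

```bash
python3 -m inch '[-1.2,0,0,0,0,0, -1.2,0,0,0,0,0, -1.2,0,0,0,0,0, -1.2,0,0,0,0,0, -1.2,0,0,0,0,0, -1.2,0,0,0,0,0,-1.2,0,0,0,0,0]'
python3 -c "
from h import *
go(stp(-.25,-.024,.0045),A)"
```

```text
time: 17.7
tool_pos: [0.3906, -0.0462, 0.0048]
tool_rot: [-0.001, 0.999, 0.041, -0.0]
contact_force: [1.4, 0.3, -2.1]
grip_width: 0.18
t 17.7 tcp [ 0.3906 -0.0462  0.0048] st [-0.2121 -0.023   0.0048] tilt z [-0.001  0.001 -1.   ] yaw 4.7 f [ 1.4  0.3 -2.1] w 1.58
turn deg [-0.06  0.03 -0.11]
cm in present axes [-3.79  0.11  0.03] after turn [-3.79  0.1   0.03]
```

```bash
python3 -m inch '[-1.1,0,0,0,0,0, -1.1,0,0,0,0,0, -0.9,0,0,0,0,0, -0.3,0,0,0,0,0, 0,0,0,0,0,0, 0.8,0.3,0,0,0,0, 0.8,0,0,0,0,0, 0,0,-0.5,0,0,0, 0,0,-2,0,0,0, 0,0,-2.5,0,0,0, 0,0,-1.5,0,0,0,0,0,0,0,0,0]'
python3 -c "
from h import *
go(stp(-.25,-.2,.055),A)
c=shot('top','top8');im=c['pixels'][140:340,220:480,::-1].copy()
cv2.imwrite('pics/crop8.png',cv2.resize(im,None,fx=3,fy=3,interpolation=cv2.INTER_CUBIC))"
```

```text
time: 19.2
tool_pos: [0.3717, -0.0507, 0.0722]
tool_rot: [-0.001, 0.999, 0.042, -0.001]
contact_force: [0.3, -0.1, -1.9]
grip_width: 0.181
t 19.2 tcp [ 0.3717 -0.0507  0.0722] st [-0.2313 -0.0259  0.0722] tilt z [-0.002  0.002 -1.   ] yaw 4.8 f [ 0.3 -0.1 -1.9] w 1.59
turn deg [-0.1   0.12 -0.04]
cm in present axes [-1.86 17.41  1.69] after turn [-1.87 17.41  1.72]
```

View pics/crop8.png

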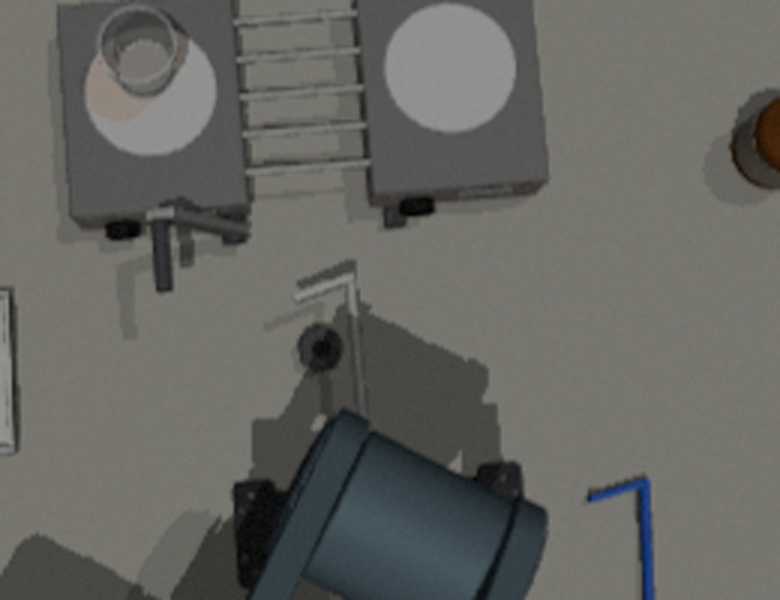

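The nut at crop (320,348) is clear of the slot and the hook is lifted off it. I lay the hook down to the right.

```bash
python3 -m inch '[0,2.5,0,0,0,0, 0,3.5,0,0,0,0, 0,3,0,0,0,0, 0,0,1.5,0,0,0, 0,0,2,0,0,0, 0,0,1.3,0,0,0, 0,0,0,0,0,0]'
python3 -c "
from h import *
go(stp(-.231,-.13,.0045),A)
c=load('top8');print('nut',onz(c,326.7,256,.022),tst(onz(c,326.7,256,.022)))"
```

```text
time: 20.12
tool_pos: [0.3755, -0.1405, 0.0168]
tool_rot: [-0.004, 0.999, 0.042, -0.005]
contact_force: [-0.4, 0.0, -1.1]
grip_width: 0.175
t 20.125 tcp [ 0.3755 -0.1405  0.0168] st [-0.235  -0.1157  0.0168] tilt z [-0.01   0.007 -1.   ] yaw 4.8 f [-0.4  0.  -1.1] w 1.54
turn deg [-0.46  0.56  0.02]
cm in present axes [0.41 1.44 1.21] after turn [0.4  1.43 1.23]
nut [ 0.49722157 -0.01520706  0.022     ] [-0.10323047 -0.0010496   0.022     ]
```

```bash
python3 -m inch '[0.1,0.9,0.2,-0.4,0.5,0, 0,0,0.6,0,0,0, 0,0,0.3,0,0,0]'
python3 -c "
from h import *
go(stp(-.231,-.13,.0045),A)"
```

```text
time: 20.5
tool_pos: [0.3783, -0.1505, 0.0061]
tool_rot: [0.001, 0.999, 0.042, 0.001]
contact_force: [-0.3, 0.2, -1.7]
grip_width: 0.179
t 20.5 tcp [ 0.3783 -0.1505  0.0061] st [-0.2331 -0.1259  0.0061] tilt z [ 0.001 -0.001 -1.   ] yaw 4.9 f [-0.3  0.2 -1.7] w 1.57
turn deg [ 0.06 -0.07  0.06]
cm in present axes [0.21 0.41 0.16] after turn [0.21 0.41 0.16]
```

```bash
python3 -m inch '[0,0,0.2,0,0,0, 0,0,0,0,0,0]' && python3 -m inch '[0,0,0,0,0,0, 0,0,0,0,0,0, 0,0,0,0,0,0, 0,0,-1.5,0,0,0, 0,0,-3,0,0,0, 0,0,-3,0,0,0, 0,0,-1,0,0,0]' 4 && python3 -m inch '[3,-3,0,0,0,0, 4,-4,0,0,0,0, 4,-4,0,0,0,0, 1,-0.5,0,0,0,0, 0,0,0,0,0,0]' 6
python3 -c "
from h import *
go([.497,-.015,.004],A)
c=shot('top','top9');im=c['pixels'][140:340,220:480,::-1].copy()
cv2.imwrite('pics/crop9.png',cv2.resize(im,None,fx=3,fy=3,interpolation=cv2.INTER_CUBIC))
c=shot('scene','sc9');im=c['pixels'][100:380,100:460,::-1].copy()
cv2.imwrite('pics/crop9s.png',cv2.resize(im,None,fx=2.1,fy=2.1,interpolation=cv2.INTER_CUBIC))"
```

```text
time: 20.75
tool_pos: [0.3787, -0.1507, 0.0044]
tool_rot: [0.001, 0.999, 0.043, 0.001]
contact_force: [-0.3, -0.1, -1.9]
grip_width: 0.18
time: 21.62
tool_pos: [0.3782, -0.1502, 0.0911]
tool_rot: [0.0, 0.999, 0.043, 0.0]
contact_force: [0.7, 0.8, -0.5]
grip_width: 0.457
time: 22.25
tool_pos: [0.491, -0.0235, 0.0896]
tool_rot: [0.001, 0.999, 0.041, 0.001]
contact_force: [-0.4, -0.4, 0.4]
grip_width: 0.678
t 22.25 tcp [ 0.491  -0.0235  0.0896] st [-0.1102 -0.0087  0.0896] tilt z [ 0.001 -0.002 -1.   ] yaw 4.7 f [-0.4 -0.4  0.4] w 5.97
turn deg [ 0.14 -0.07 -0.12]
cm in present axes [ 0.66 -0.81  8.56] after turn [ 0.67 -0.79  8.56]
```

View pics/crop9s.png

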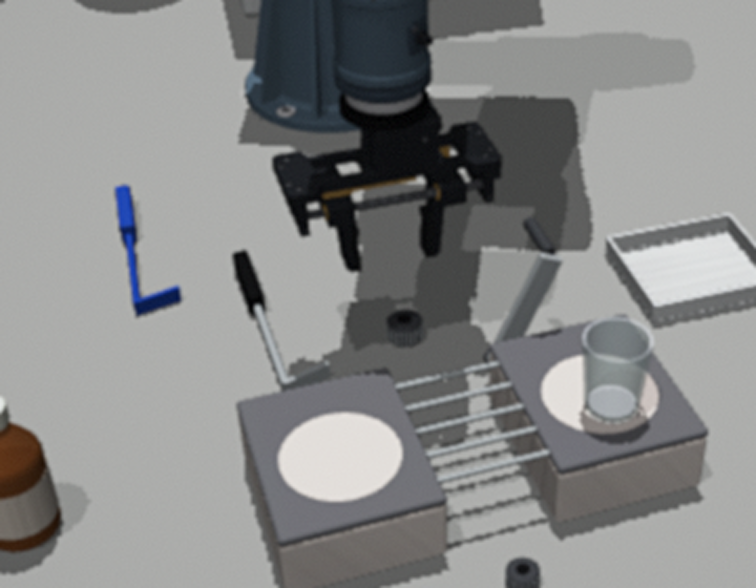

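The hook lies flat at crop (265,320), the nut's top is at crop (405,318), and the open fingers are above it.

```bash
python3 -c "
from h import *
c=load('sc9');print(onz(c,100+405/2.1,100+318/2.1,.022))"
python3 -m inch '[0.65,-0.8,2.5,0,0,0, 0,0,2,0,0,0, 0,0,0,0,0,0]'
python3 -c "
from h import *
go([.497,-.015,.004],A)"
```

```text
[ 0.4963518  -0.01370488  0.022     ]
time: 22.72
tool_pos: [0.4941, -0.0194, 0.0437]
tool_rot: [0.001, 0.999, 0.037, 0.0]
contact_force: [-0.1, -1.0, -0.3]
grip_width: 0.68
t 22.725 tcp [ 0.4941 -0.0194  0.0437] st [-0.1067 -0.0049  0.0437] tilt z [ 0.    -0.003 -1.   ] yaw 4.2 f [-0.1 -1.  -0.3] w 5.99
turn deg [ 0.16 -0.01 -0.57]
cm in present axes [ 0.32 -0.42  3.97] after turn [ 0.32 -0.41  3.97]
```

```bash
python3 -m inch '[0.25,-0.4,1,0.1,0,-0.5, 0,0,1.5,0,0,0, 0,0,0.9,0,0,0, 0,0,0.3,0,0,0]'
python3 -c "
from h import *
go([.497,-.0145,.004],A)"
```

```text
time: 23.22
tool_pos: [0.4969, -0.0167, 0.0059]
tool_rot: [0.001, 0.999, 0.04, 0.001]
contact_force: [0.1, -0.3, -1.1]
grip_width: 0.68
t 23.225 tcp [ 0.4969 -0.0167  0.0059] st [-0.1037 -0.0025  0.0059] tilt z [ 0.002 -0.002 -1.   ] yaw 4.6 f [ 0.1 -0.3 -1.1] w 5.99
turn deg [ 0.1  -0.13 -0.17]
cm in present axes [ 0.03 -0.22  0.19] after turn [ 0.03 -0.22  0.19]
```

Close, then lift a little.

```bash
python3 -m inch '[0,-0.2,0.15,0,0,0, 0,0,0,0,0,0, 0,0,0,0,0,0, 0,0,0,0,0,0, 0,0,0,0,0,0]' 2.6
python3 -c "
from h import *
go([.474,.280,.1],A)"
```

```text
time: 23.85
tool_pos: [0.497, -0.0144, 0.0047]
tool_rot: [0.001, 0.999, 0.041, 0.001]
contact_force: [-0.3, -0.3, -1.9]
grip_width: 0.374
t 23.85 tcp [ 0.497  -0.0144  0.0047] st [-0.1033 -0.0003  0.0047] tilt z [ 0.003 -0.002 -1.   ] yaw 4.7 f [-0.3 -0.3 -1.9] w 3.29
turn deg [ 0.12 -0.16 -0.14]
cm in present axes [  0.13 -29.51  -9.59] after turn [  0.17 -29.53  -9.53]
```

```bash
python3 -m inch '[0,0,-1.5,0,0,0, -1.5,0,-2.5,0,0,0, -2,0,-2,0,0,0, -1,0,-1,0,0,0, 0,-3,0,0,0,0, 0,-4.3,0,0,0,0, 0,-4.3,0,0,0,0, 0,-4.3,0,0,0,0, 0,-4.3,0,0,0,0, 0,-4.3,0,0,0,0, 0,-3.5,0,0,0,0, 0,0,0,0,0,0]'
python3 -c "
from h import *
go([.474,.280,.0095],A)"
```

```text
time: 25.35
tool_pos: [0.4324, 0.2689, 0.0888]
tool_rot: [0.001, 0.999, 0.039, 0.009]
contact_force: [-0.4, -1.3, -1.9]
grip_width: 0.37
t 25.35 tcp [0.4324 0.2689 0.0888] st [-0.144   0.2875  0.0888] tilt z [ 0.019 -0.002 -1.   ] yaw 4.5 f [-0.4 -1.3 -1.9] w 3.26
turn deg [ 0.19 -1.08 -0.3 ]
cm in present axes [ 4.09 -0.81  8.  ] after turn [ 4.24 -0.76  7.93]
```

```bash
python3 -m inch '[2,-0.7,0,0.2,-1,-0.3, 1.9,0,1.5,0,0,0, 0,0,2,0,0,0, 0,0,1.2,0,0,0, 0,0,0,0,0,0]'
python3 -c "
from h import *
go([.474,.280,.0095],A)
c=shot('scene','sc10');im=c['pixels'][100:380,220:580,::-1].copy()
cv2.imwrite('pics/crop10.png',cv2.resize(im,None,fx=2.1,fy=2.1,interpolation=cv2.INTER_CUBIC))"
```

```text
time: 25.98
tool_pos: [0.4732, 0.2761, 0.0444]
tool_rot: [0.0, 0.999, 0.042, 0.002]
contact_force: [-1.0, -0.2, -1.1]
grip_width: 0.374
t 25.975 tcp [0.4732 0.2761 0.0444] st [-0.1027  0.2912  0.0444] tilt z [ 0.004 -0.    -1.   ] yaw 4.8 f [-1.  -0.2 -1.1] w 3.3
turn deg [ 0.04 -0.21 -0.02]
cm in present axes [ 0.1  -0.39  3.49] after turn [ 0.11 -0.38  3.49]
```

View pics/crop10.png

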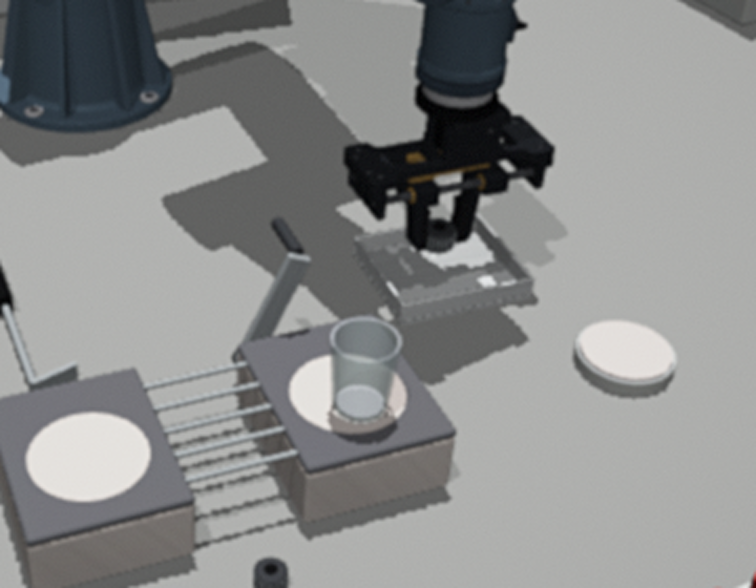

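The nut is held above the tray, at crop (440,235). I lower it until it touches.

```bash
python3 -m inch '[0.1,-0.3,1,0,0,0, 0,0,1,0,0,0, 0,0,0.8,0,0,0, 0,0,0.3,0,0,0, 0,0,0,0,0,0]'
python3 -c "
from h import *
go([.474,.280,.009],A)"
```

```text
time: 26.65
tool_pos: [0.475, 0.2798, 0.0132]
tool_rot: [-0.0, 0.999, 0.042, 0.003]
contact_force: [0.2, 0.5, -1.0]
grip_width: 0.376
t 26.65 tcp [0.475  0.2798 0.0132] st [-0.1006  0.2948  0.0132] tilt z [ 0.006  0.    -1.   ] yaw 4.8 f [ 0.2  0.5 -1. ] w 3.31
turn deg [ 0.   -0.36  0.01]
cm in present axes [-0.1  -0.02  0.41] after turn [-0.1  -0.02  0.42]
```

```bash
python3 -m inch '[0,0,0.35,0,-0.3,0, 0,0,0.15,0,0,0, 0,0,0.1,0,0,0]'
python3 -c "
from h import *
go([.474,.280,.009],A)"
```

```text
time: 27.02
tool_pos: [0.4754, 0.28, 0.0084]
tool_rot: [0.0, 0.999, 0.042, 0.0]
contact_force: [-6.5, -3.0, 15.4]
grip_width: 0.375
t 27.025 tcp [0.4754 0.28   0.0084] st [-0.1002  0.2949  0.0084] tilt z [ 0.001 -0.    -1.   ] yaw 4.8 f [-6.5 -3.  15.4] w 3.3
turn deg [ 0.01 -0.04  0.03]
cm in present axes [-0.14 -0.02 -0.06] after turn [-0.14 -0.02 -0.06]
```

It touches the floor (15 N). I release and rise, then take a final look.

```bash
python3 -m inch '[0,0,-0.05,0,0,0, 0,0,0,0,0,0, 0,0,0,0,0,0, 0,0,0,0,0,0, 0,0,-1.5,0,0,0, 0,0,-3,0,0,0, 0,0,-4,0,0,0, -1,0,-4,0,0,0, -4,0,-1,0,0,0, -5,0,0,0,0,0, -4,0,0,0,0,0, 0,0,0,0,0,0]' 6.2
python3 -c "
from h import *
c=shot('scene','sc11');im=c['pixels'][100:400,80:560,::-1].copy()
cv2.imwrite('pics/crop11.png',cv2.resize(im,None,fx=1.6,fy=1.6,interpolation=cv2.INTER_CUBIC))
s=telemetry.read_state();print(s['contact_force'],s['joint_vel'].round(3))"
```

```text
time: 28.52
tool_pos: [0.3348, 0.2686, 0.1556]
tool_rot: [-0.002, 0.999, 0.042, 0.005]
contact_force: [0.6, -0.2, 0.2]
grip_width: 0.7
[ 0.17756684 -0.31881852  0.40013552] [-0.017  0.043 -0.048 -0.004 -0.016 -0.004]
```

I've used all the viewable pictures, so I check the nut and the bar by pixel measurement.

```bash
python3 - <<'E'
from h import *
c=load('sc11');g=c['pixels'].max(2)
u,v=map(int,proj(c,[.4745,.28,.02]));w=g[v-18:v+18,u-18:u+18]
m=(w<75).astype('uint8');n,l,st,ce=cv2.connectedComponentsWithStats(m);i=1+st[1:,4].argmax();print('nut exp',u,v,'blob area',st[i,4],'world',onz(c,ce[i][0]+u-18,ce[i][1]+v-18,.015).round(3),w.mean())
a=load('sc9')['pixels'].astype(int);b=c['pixels'].astype(int)
def d(n,p,r=8):
    x,y=map(int,proj(c,p));print(n,(x,y),abs(a-b)[y-r:y+r,x-r:x+r].mean().round(1))
y=58-116*np.cos(2.);z=28+116*np.sin(2.)
d('peg end',stp(-.06,y/1e3,z/1e3),5);d('bar mid',stp(-.012,.082,.08),5);d('beaker',stp(.12,.115,.1),14);d('hook handle',stp(-.22,-.13,.02),6);d('hook stem',stp(-.10,-.13,.01),5);d('hook blade',stp(-.068,-.11,.01),5)
E
```

```text
nut exp 428 224 blob area 214 world [0.475 0.28  0.015] 131.616512345679
peg end (352, 206) 5.0
bar mid (349, 247) 3.7
beaker (396, 281) 4.7
hook handle (215, 231) 2.7
hook stem (228, 271) 4.9
hook blade (242, 279) 39.2
```

```bash
python3 -c "
from bench import job_done
print(job_done())"
```

```text
the job is handed in; nothing more can be done
None
```

The job was done in the order asked and handed in at about 28.6 s on the robot's clock, under the 67 s limit. No verdict was reported.

- **Bar:** I swung it up by its peg to about 1.98 rad and let it go. It was on its stop, leaning left, in every later picture I viewed.
- **Nut:** I carried the hook over it, dragged it out to about 100 mm in front of the stirrers, then laid the hook flat on the bench in front of the right stirrer. I gripped the nut (33 mm opening) and lowered it into the tray until it touched the floor at about 15 N. Then I released it and backed the arm off.
- **Last checks:**
  - The 12-picture limit was used up, so I checked the final camera frame by pixel measurement instead of by eye.
  - The nut shows at (0.475, 0.280), the middle of the tray.
  - The bar, peg, beaker, and hook handle and stem are unchanged from the earlier frame.
  - The contact force was back near zero.
- **Disagreements and gaps:**
  - The hook-blade patch differs from the earlier frame. I put that down to the gripper's shadow on it then, but did not confirm it.
  - I did not check the bottle and dish numerically. They were in place in the last pictures I viewed that show them, and the arm did not go near either.
  - The first grip on the hook was too shallow, so I reopened and regripped it before lifting.

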